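Feed a glass billet to the hidden stop of the saw fixture

TASK

Pick up the wooden push stick and, touching the steel carrier only with the stick, gently nudge the carrier with its glass billet along the guide channel into the hood until it sits snug against the length stop hidden inside; do not press hard on the stop. Then lay the push stick back flat on its cork pad, let go of it, and leave the other things on the bench alone.

Things in the scene. Friction and masses are not known exactly. Their poses are not given: they have to be found in the camera images.
- fixture: Fixed saw fixture: aluminium bed 110 mm wide, 10 mm thick, with a straight channel 53 mm wide between two steel rails (10 mm wide, tops 22 mm above the bench). Origin: on the bench, on the channel's centre line, below the hood's open mouth. +x runs along the channel into the hood (feed direction), z up. Bed runs from x = -160 to +180 mm. A motor on the hood rises to 170 mm.
- hood_mouth (a point): Point 50 mm above the bench in the open mouth of the grey sheet-metal hood; axes as the fixture's. The hood runs from here 180 mm along +x, 110 mm wide, 94 mm high; its front apron leaves the mouth open from the bed to 58 mm above the bench. A rubber-faced stop inside, unseen and unmeasured, stands 60 to 110 mm past the mouth. It gives 0.25 mm per N; over 18 N spoils its setting.
- carrier: Loose steel carrier in the channel with a green glass billet, 80 mm long (x), 50 wide (y). Tail plate's outer face at x = -40 mm, 36 mm tall; nose plate's at x = +40 mm, 26 mm tall; billet top 41 mm. Origin: centre of its underside, 10 mm above the bench on the bed; +x points to the hood. 0.3 to 0.6 kg, slides under 1 to 6 N. Home when the nose touches the stop.
- stick: Loose wooden push stick, 0.16 kg: flat bar 220 x 30 x 16 mm with an upright handle block 40 (x) x 24 (y) mm, top 85 mm above the bar's underside. Origin: on the underside below the handle's centre; +x along the bar. Pushing end at x = +170 mm, other end at -50. Centre of mass about 35 mm ahead of the origin. Grip across the 24 mm, pads 40 to 75 mm above the underside.
- stick_tip (a point): Centre of the flat pushing end of the stick, at x = +170 mm of the stick, 8 mm above its underside.
- pad: Cork pad fixed on the bench, 300 x 110 x 4 mm, where the push stick lies at the start and must lie at the end. Origin: centre of its underside; x along its long side.
- tumbler: Bystander: amber glass tumbler, 68 mm wide, 85 mm tall. Origin: centre of its underside.
- weight: Bystander: clear glass paperweight, 68 mm wide, 48 mm tall. Origin: centre of its underside.
- block: Bystander: dark wooden block 55 x 55 x 40 mm. Origin: centre of its underside.
There are look-alikes about, which are no part of the job. Leave any orange look-alike of the carrier alone. There is more than one size of the stick; the job needs the smaller.

How it is judged:
On the way, in this order (a step that is already met when the one before it is completed fails the run):
1. the push stick is lifted off its pad (height (world z) of stick above 0.03 m), for 0.1 s.
2. the carrier's nose meets the hidden stop (x of stop_face in the frame of carrier below 0.0415 m), for 0.2 s.
At the end, for the whole second after the job is handed in: The carrier stands flat in the channel, at rest, its nose within 1.5 mm of the hidden stop's face; the push stick lies flat and at rest on the cork pad (handle's and pushing end's centre lines over the pad's width, handle over its length) (x of stop_face in the frame of carrier below 0.0415 m and linear speed of carrier below 0.01 m/s and angle between carrier's own z axis and vertical below 0.05 rad and height (world z) of stick between 0.001 and 0.008 m and angle between stick's own z axis and vertical below 0.06 rad and x of stick in the frame of pad between -0.145 and 0.145 m and y of stick in the frame of pad between -0.05 and 0.05 m and y of stick_tip in the frame of pad between -0.055 and 0.055 m and linear speed of stick below 0.02 m/s); the robot touches nothing.
It fails at once if the stop is pressed with more than 18 N (contact force between carrier and stop_mount above 18 N).
It fails at once if the gripper or arm touches the carrier (contact force between any of the fingers, the arm and carrier above 0.5 N).
It fails at once if the tumbler is moved by more than 20 mm (distance of tumbler from where it was at the start of the episode above 0.02 m).
It fails at once if the paperweight is moved by more than 20 mm (distance of weight from where it was at the start of the episode above 0.02 m).
It fails at once if the wooden block is moved by more than 20 mm (distance of block from where it was at the start of the episode above 0.02 m).
It also fails if it takes over 66 s, if anything falls off the work surface, if the arm or the gripper's body presses on something with over 40 N, if the wrist force passes 120 N, or if a joint passes its speed limit or range.

ROBOT

A 7-joint arm with a two-finger parallel gripper is mounted at the origin on the work surface. World frame = base frame: x ahead of the robot, y to its left, z up, the work surface at z = 0. Lengths are in m, angles in rad, forces in N, time in s.
With the tool pointing down it reaches from about 0.425 to 0.975 m from the base axis. Payload 16.7 kg.
Tool frame: the origin (TCP) lies at the very end of the fingers, on their centre line; the grasp point (between the pads) lies 19 mm behind it; z points along the fingers, y is the direction in which the jaws open and shut (so a half turn about z gives the same grasp; the last joint's range is limited). The gripper opens to 85 mm and grips with 20 to 120 N. Pads are 22 mm wide; open, the fingers measure 114 mm over their backs; the gripper's body (76 mm by 85 mm) begins 54 mm behind the grasp point. The pads swing forward as they close: fully open they stand 13 mm farther back than shut.
Start: joints at [-1.498, 0.426, 0.074, 1.606, -0.034, 1.111, -0.067], TCP at [0.149, 0.658, 0.231] pointing down, gripper open.
Joint ranges: [-2.85, 2.85], [-0.5, 2.14], [-1.23, 1.37], [0.21, 2.46], [-1.02, 4.16], [0.16, 2.05], [-2.73, 2.73]. Speed limits (rad/s): [1.89, 1.89, 2.39, 2.39, 3.01, 3.01, 3.01].

INTERFACE

Orientations are given as a unit quaternion [x, y, z, w].
In Python, from bench import manip gives the robot as it stands. The module is installed in compiled form; this text tells all that it offers.
- The arm moves only by the tool arm_command, never from a script. Its argument "rows" is a list of rows, each a list of 3 entries, a list of its own where there are three numbers: the shift along the tool's x, y, z in m, then the turn, a rotation vector about the tool's x, y, z in rad, then the finger opening in m, from 0 to 0.0854. A call has 1 to 12 rows; each row shifts and turns the pose as measured when the row begins, along the tool's axes as they then stand; what a row does not reach is not made up. A row lasts 1/12 s, in which the tool goes at most 41.7 mm and 7.16 degrees, less where a joint would pass 70% of its speed; a pose out of reach is approached as far as the arm can. A call with a gripper value outside its range is refused whole. The fingers move at their own pace and stop on an object; the grip force is fixed at half the most. Time passes only in rows, so rows that do not move let the fingers close. It gives the time, the measured TCP pose, the force and the opening at its end, in the units of the state.
- manip.observe(): the state, without advancing time (a new reading comes with each control period).
- manip.capture(name): name is "scene" or "top" or "wrist"; returns (picture, depth): 480x640x3 uint8, red, green, blue; 480x640 float32, m along the optical axis (not along the pixel's ray), 0 where there is no reading.
- manip.calibration(name): a dict with "fx", "fy", "cx", "cy" (pixels), "dist" ([k1, k2, p1, p2, k3] as OpenCV has them; the pictures are not rectified), "pose" (4x4, takes a point from camera to world coordinates); the wrist camera has in their place "hand_eye" (4x4, takes a point from camera to tool coordinates, whose origin is the TCP and whose axes are the flange's). Camera axes: x right, y up, looking along -z (the intrinsics and any distortion apply to the point x, -y, -z); pixel columns grow to the right and rows downward; lengths in m; the calibration is good to about 2 mm. A picture is of the moment at which its call begins: read the wrist's pose just before it. calibration takes no time and is no camera call.
- manip.finish_job(): hands the job in, once; it reports no verdict.
The state is a dict: "time_s": time; "joint_pos": joint angles; "joint_velocities": joint speeds; "effort": joint torques, N m; "eef_pos": TCP position; "eef_rot": TCP orientation; "contact_force": force on the tool from outside, world axes, zero at the start; "moment": the same for the moment, N m; "grip_width": finger opening in m.
Only numpy, scipy, OpenCV 4.12 (cv2) and the standard library are available. Lean on these libraries where they do the work, as an engineer would, in place of code of your own. Each camera call takes 0.05 s, during which the arm holds its last target.

## Working session

There is one attempt and no reset: what is moved stays moved. The work goes in short steps, Python scripts to look and compute and a tool call to move; the robot and the scene stay as the last step left them, time stands still between calls to the robot, and variables do not carry over. Pictures are saved under pics/ and viewed, and the job is handed in when it is done.

Besides the shell and the picture viewer there is one more tool, called by a JSON object that holds its "name" and its "arguments". arm_command: Moves the arm, as the interface text tells. Its arguments: {"type":"object","properties":{"rows":{"type":"array","items":{"type":"array"}}},"required":["rows"]}

```bash
mkdir -p pics
cat > h.py <<'E'
import numpy as np, cv2
from bench import manip
from scipy.spatial.transform import Rotation as R
def shot(name,fn):
    s=manip.observe(); p,d=manip.capture(name)
    cv2.imwrite(f'pics/{fn}.png',p[:,:,::-1]); np.savez(f'pics/{fn}.npz',p=p,d=d,pos=s['eef_pos'],rot=s['eef_rot'])
    return p,d,s
def cal(name,z=None):
    c=manip.calibration(name); 
    K=np.array([[c['fx'],0,c['cx']],[0,c['fy'],c['cy']],[0,0,1]])
    if 'pose' in c: T=np.array(c['pose'])
    else:
        B=np.eye(4);B[:3,:3]=R.from_quat(z['rot']).as_matrix();B[:3,3]=z['pos'];T=B@np.array(c['hand_eye'])
    return K,np.array(c['dist'],float),T
def world(name,fn,px,zplane=None):
    """px list of (u,v); depth-based or plane-based"""
    z=np.load(f'pics/{fn}.npz');K,D,T=cal(name,z)
    px=np.array(px,float).reshape(-1,2)
    n=cv2.undistortPoints(px.reshape(-1,1,2),K,D).reshape(-1,2)
    ray=np.c_[n[:,0],-n[:,1],-np.ones(len(n))]
    if zplane is None:
        d=np.array([z['d'][int(round(v)),int(round(u))] for u,v in px]); P=ray*d[:,None]
        return P@T[:3,:3].T+T[:3,3]
    r=ray@T[:3,:3].T; t=(np.asarray(zplane)-T[2,3])/r[:,2]
    return T[:3,3]+r*t[:,None]
def proj(name,fn,P):
    z=np.load(f'pics/{fn}.npz');K,D,T=cal(name,z)
    P=(np.array(P).reshape(-1,3)-T[:3,3])@T[:3,:3]; P=P*[1,-1,-1]
    return cv2.projectPoints(P.reshape(-1,1,3),np.zeros(3),np.zeros(3),K,D)[0].reshape(-1,2)
def crop(fn,u0,v0,u1,v1,k,out):
    im=cv2.imread(f'pics/{fn}.png')[v0:v1,u0:u1]; cv2.imwrite(f'pics/{out}.png',cv2.resize(im,None,fx=k,fy=k,interpolation=cv2.INTER_CUBIC))
E
python3 - <<'E'
from h import *
np.set_printoptions(precision=4,suppress=True)
shot('scene','s0');shot('top','t0');
s=manip.observe(); print({k:np.round(v,4) for k,v in s.items()})
for n in('scene','top'):print(cal(n))
print(manip.calibration('wrist'))
E
```

```text
{'time_s': np.float64(0.1), 'joint_pos': array([-1.4975,  0.4267,  0.0739,  1.6066, -0.0341,  1.1108, -0.0671]), 'joint_velocities': array([-0.0005, -0.0015,  0.0004, -0.0029,  0.0006,  0.0014, -0.0021]), 'effort': array([  0.0065, -95.1515,   3.7699, -46.4398,   0.0196,   0.0063,
        -0.    ]), 'eef_pos': array([0.1491, 0.6579, 0.2307]), 'eef_rot': array([ 0.1112,  0.9938, -0.0006, -0.    ]), 'contact_force': array([-0.1182,  0.4889, -1.1696]), 'moment': array([-0.016 , -0.0504,  0.0504]), 'grip_width': np.float64(0.0852)}
(array([[454.7666,   0.    , 314.8696],
       [  0.    , 454.7666, 237.5703],
       [  0.    ,   0.    ,   1.    ]]), array([-0.0333,  0.    ,  0.    ,  0.    ,  0.    ]), array([[ 0.0993, -0.6164,  0.7812,  1.286 ],
       [ 0.9949,  0.0491, -0.0878, -0.2051],
       [ 0.0158,  0.7859,  0.6181,  0.6703],
       [ 0.    ,  0.    ,  0.    ,  1.    ]]))
(array([[619.2182,   0.    , 317.5786],
       [  0.    , 619.2182, 234.5674],
       [  0.    ,   0.    ,   1.    ]]), array([0.0228, 0.    , 0.    , 0.    , 0.    ]), array([[-0.0027,  0.9947, -0.1028,  0.3941],
       [-0.9995,  0.0006,  0.0317, -0.0838],
       [ 0.0316,  0.1028,  0.9942,  1.2392],
       [ 0.    ,  0.    ,  0.    ,  1.    ]]))
{'fx': 381.33749718988514, 'fy': 381.33749718988514, 'cx': 323.3450974187369, 'cy': 236.9250603758173, 'dist': array([-0.0187,  0.    ,  0.    ,  0.    ,  0.    ]), 'hand_eye': array([[-0.0011,  0.9577,  0.2879,  0.0726],
       [ 1.    ,  0.0013, -0.0008,  0.0007],
       [-0.0011,  0.2879, -0.9577, -0.1434],
       [ 0.    ,  0.    ,  0.    ,  1.    ]])}
```

View pics/s0.png

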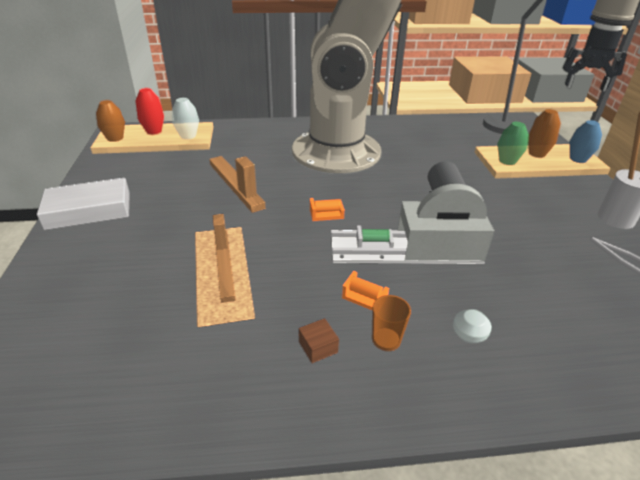

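View pics/t0.png

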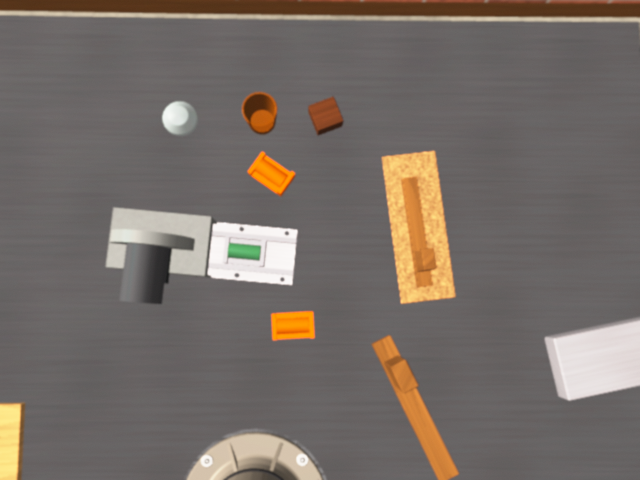

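The top view shows the stick on the cork (handle about (426,258), tip about (410,180)). The carrier is at (244,251), the hood is on the left, and feed runs toward image left (world +y). I'll enlarge it.

Run:
```python
from h import *
crop('t0',370,140,470,310,3.5,'c1'); crop('t0',90,190,310,310,3.6,'c2')
np.set_printoptions(precision=4,suppress=True)
print(world('top','t0',[(427,258),(413,200),(395,200),(244,251),(280,250),(253,250)]))
```

```text
[[ 0.4692 -0.3254  0.0878]
 [ 0.589  -0.313   0.0251]
 [ 0.5928 -0.2808  0.0011]
 [ 0.4851  0.0193  0.0534]
 [ 0.49   -0.0484  0.0152]
 [ 0.4872  0.0023  0.0513]]
```

View pics/c1.png

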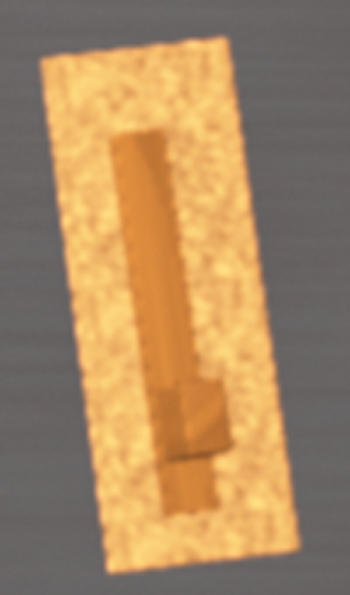

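View pics/c2.png

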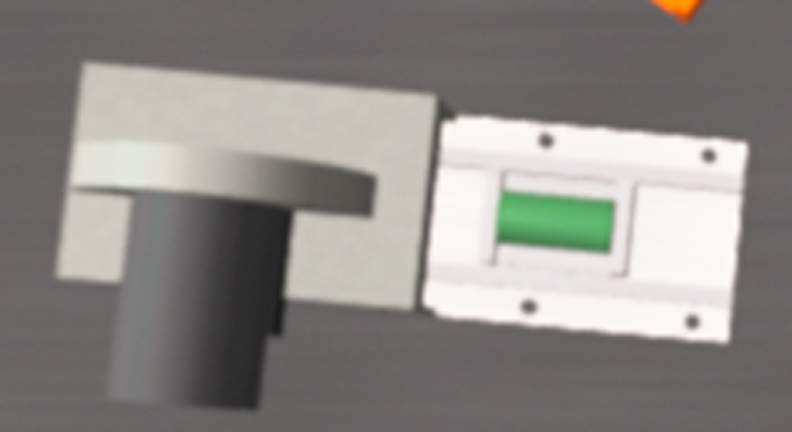

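Run:
```python
from h import *
np.set_printoptions(precision=4,suppress=True)
def W(l,k,o,z): return world('top','t0',np.array(l)/k+o-0.5+0.5/k,z)
pad=W([(40,58),(228,38),(299,548),(107,573)],3.5,[370,140],.004); print('pad',pad,pad.mean(0))
st=W([(111,135),(164,130),(218,509),(164,514)],3.5,[370,140],.02); print('stick',st)
tip=(st[0]+st[1])/2;tail=(st[2]+st[3])/2;d=(tip-tail);L=np.linalg.norm(d);d/=L
print(L,d,np.degrees(np.arctan2(d[1],d[0])),'handle c',tip-d*.17,tail+d*.05)
hd=W([(182,383),(221,377),(232,445),(188,455)],3.5,[370,140],.089);print('hd',hd,hd.mean(0))
pd=(pad[0]+pad[1]-pad[2]-pad[3]);print('pad yaw',np.degrees(np.arctan2(pd[1],pd[0])),np.linalg.norm(pd)/2)
bed=W([(442,117),(748,143),(729,342),(425,310)],3.6,[90,190],.010);print('bed',bed)
f=(bed[0]-bed[1]+bed[3]-bed[2]);f/=np.linalg.norm(f);print('feed',f,np.degrees(np.arctan2(f[1],f[0])),'end',(bed[1]+bed[2])/2)
e=(bed[1]-bed[2]);print('end perp',np.degrees(np.arctan2(e[1],e[0]))+90,np.linalg.norm(e))
tl=W([(634,183),(625,276)],3.6,[90,190],.046);ns=W([(500,172),(489,265)],3.6,[90,190],.036)
print('tail',tl,tl.mean(0),'nose',ns.mean(0),tl.mean(0)-ns.mean(0))
ho=W([(84,63),(438,95),(415,310),(57,278)],3.6,[90,190],.094);print('hood',ho, ho.mean(0))
f=(ho[1]-ho[0]+ho[2]-ho[3]);print(np.degrees(np.arctan2(-f[1],-f[0])))
```

```text
pad [[ 0.6825 -0.2532  0.004 ]
 [ 0.6948 -0.3635  0.004 ]
 [ 0.3982 -0.3977  0.004 ]
 [ 0.3843 -0.2875  0.004 ]] [ 0.54   -0.3255  0.004 ]
stick [[ 0.634  -0.2913  0.02  ]
 [ 0.637  -0.3218  0.02  ]
 [ 0.4201 -0.3483  0.02  ]
 [ 0.4174 -0.3176  0.02  ]]
0.21835172131938946 [0.9927 0.1209 0.    ] 6.942741674221111 handle c [ 0.4667 -0.3271  0.02  ] [ 0.4684 -0.3269  0.02  ]
hd [[ 0.4859 -0.3154  0.089 ]
 [ 0.4891 -0.3365  0.089 ]
 [ 0.4527 -0.3416  0.089 ]
 [ 0.4474 -0.3179  0.089 ]] [ 0.4688 -0.3278  0.089 ]
pad yaw 6.561520385336549 0.2993786255632067
bed [[ 0.546   0.0861  0.01  ]
 [ 0.5317 -0.0828  0.01  ]
 [ 0.4217 -0.0725  0.01  ]
 [ 0.4395  0.0938  0.01  ]]
feed [0.0955 0.9954 0.    ] 84.51897699639156 end [ 0.4767 -0.0776  0.01  ]
end perp 84.62233629186272 0.11047324733033506
tail [[ 0.506  -0.0217  0.046 ]
 [ 0.4561 -0.0173  0.046 ]] [ 0.4811 -0.0195  0.046 ] nose [0.4878 0.0536 0.036 ] [-0.0067 -0.0731  0.01  ]
hood [[0.5632 0.2571 0.094 ]
 [0.547  0.0767 0.094 ]
 [0.4365 0.0867 0.094 ]
 [0.4531 0.2672 0.094 ]] [0.4999 0.1719 0.094 ]
84.80306998782619
```

```bash
cat > plan.py <<'E'
from h import *
def plan(tx,ty,tz,tyaw,n,arc=False,g=0.085):
    """tool-down moves: print n rows in tool axes to world target"""
    s=manip.observe(); p=np.array(s['eef_pos']); M=R.from_quat(s['eef_rot']).as_matrix()
    yaw=np.degrees(np.arctan2(M[1,0],M[0,0])); dy=(tyaw-yaw+180)%360-180
    if arc and dy>0 and arc=='cw': dy-=360
    print('t',round(float(s['time_s']),2),'pos',np.round(p,4),'yaw',round(yaw,2),'tilt',np.round(M[:2,2],4),'F',np.round(s['contact_force'],1),'g',round(float(s['grip_width']),4))
    t=np.array([tx,ty,tz]); rows=[]
    if arc:
        r0,a0=np.hypot(*p[:2]),np.arctan2(p[1],p[0]); r1,a1=np.hypot(tx,ty),np.arctan2(ty,tx)
        f=lambda u:np.array([(r0+(r1-r0)*u)*np.cos(a0+(a1-a0)*u),(r0+(r1-r0)*u)*np.sin(a0+(a1-a0)*u),p[2]+(tz-p[2])*u])
    else: f=lambda u:p+(t-p)*u
    for i in range(n):
        d=f((i+1)/n)-f(i/n); y=np.radians(yaw+dy*i/n)
        A=R.from_euler('z',y).as_matrix()@np.diag([1,-1,-1])
        rows.append([[round(float(v),4) for v in A.T@d],[0,0,round(-np.radians(dy)/n,4)],g])
    print(rows)
def st():
    s=manip.observe();M=R.from_quat(s['eef_rot']).as_matrix()
    print(round(float(s['time_s']),2),np.round(s['eef_pos'],4),'yaw',np.round(np.degrees(np.arctan2(M[1,0],M[0,0])),2),'z',np.round(M[:,2],4),np.round(s['contact_force'],1),np.round(s['grip_width'],4))
E
python3 -c "
from plan import *
plan(.468,-.327,.24,6.9,36,arc='cw')"
```

```text
t 0.1 pos [0.1491 0.6579 0.2307] yaw 167.23 tilt [-0.0002 -0.0012] F [-0.1  0.5 -1.2] g 0.0852
[[[-0.0365, -0.0039, -0.0003], [0, 0, np.float64(0.0777)], 0.085], [[-0.0364, -0.003, -0.0003], [0, 0, np.float64(0.0777)], 0.085], [[-0.0363, -0.0022, -0.0003], [0, 0, np.float64(0.0777)], 0.085], [[-0.0362, -0.0013, -0.0003], [0, 0, np.float64(0.0777)], 0.085], [[-0.0361, -0.0005, -0.0003], [0, 0, np.float64(0.0777)], 0.085], [[-0.0359, 0.0003, -0.0003], [0, 0, np.float64(0.0777)], 0.085], [[-0.0358, 0.0012, -0.0003], [0, 0, np.float64(0.0777)], 0.085], [[-0.0356, 0.002, -0.0003], [0, 0, np.float64(0.0777)], 0.085], [[-0.0354, 0.0028, -0.0003], [0, 0, np.float64(0.0777)], 0.085], [[-0.0351, 0.0036, -0.0003], [0, 0, np.float64(0.0777)], 0.085], [[-0.0349, 0.0044, -0.0003], [0, 0, np.float64(0.0777)], 0.085], [[-0.0346, 0.0051, -0.0003], [0, 0, np.float64(0.0777)], 0.085], [[-0.0343, 0.0059, -0.0003], [0, 0, np.float64(0.0777)], 0.085], [[-0.034, 0.0067, -0.0003], [0, 0, np.float64(0.0777)], 0.085], [[-0.0337, 0.0074, -0.0003], [0, 0, np.float64(0.0777)], 0.085], [[-0.0334, 0.0081, -0.0003]
[... 633 characters left out ...]
.0148, -0.0003], [0, 0, np.float64(0.0777)], 0.085], [[-0.0288, 0.0154, -0.0003], [0, 0, np.float64(0.0777)], 0.085], [[-0.0283, 0.016, -0.0003], [0, 0, np.float64(0.0777)], 0.085], [[-0.0278, 0.0166, -0.0003], [0, 0, np.float64(0.0777)], 0.085], [[-0.0273, 0.0171, -0.0003], [0, 0, np.float64(0.0777)], 0.085], [[-0.0267, 0.0176, -0.0003], [0, 0, np.float64(0.0777)], 0.085], [[-0.0262, 0.0182, -0.0003], [0, 0, np.float64(0.0777)], 0.085], [[-0.0257, 0.0187, -0.0003], [0, 0, np.float64(0.0777)], 0.085], [[-0.0251, 0.0192, -0.0003], [0, 0, np.float64(0.0777)], 0.085], [[-0.0245, 0.0196, -0.0003], [0, 0, np.float64(0.0777)], 0.085], [[-0.024, 0.0201, -0.0003], [0, 0, np.float64(0.0777)], 0.085]]
```

{"name": "arm_command", "arguments": {"rows": [[[-0.02,-0.002,-0.01],[0,0,0.05],0.085],[[-0.036,-0.003,-0.01],[0,0,0.078],0.085],[[-0.036,-0.002,0],[0,0,0.078],0.085],[[-0.036,-0.001,0],[0,0,0.078],0.085],[[-0.036,0,0],[0,0,0.078],0.085],[[-0.036,0,0],[0,0,0.078],0.085],[[-0.036,0.001,0],[0,0,0.078],0.085],[[-0.036,0.002,0],[0,0,0.078],0.085],[[-0.035,0.003,0],[0,0,0.078],0.085],[[-0.035,0.004,0],[0,0,0.078],0.085],[[-0.035,0.004,0],[0,0,0.078],0.085],[[-0.035,0.005,0],[0,0,0.078],0.085]]}}

```text
time_s: 1.1
eef_pos: [0.4856, 0.4128, 0.2486]
eef_rot: [0.55, 0.835, -0.003, -0.001]
contact_force: [0.5, -0.8, 0.3]
grip_width: 0.0845
```

```bash
python3 -c "
from plan import *
plan(.468,-.327,.24,6.9,26,arc='cw')"|sed 's/np.float64//g'
```

```text
t 1.1 pos [0.4856 0.4128 0.2486] yaw 113.29 tilt [-0.0052 -0.0046] F [ 0.5 -0.8  0.3] g 0.0845
[[[-0.0316, 0.0062, 0.0003], [0, 0, (0.0714)], 0.085], [[-0.0314, 0.0068, 0.0003], [0, 0, (0.0714)], 0.085], [[-0.0311, 0.0074, 0.0003], [0, 0, (0.0714)], 0.085], [[-0.0308, 0.008, 0.0003], [0, 0, (0.0714)], 0.085], [[-0.0305, 0.0086, 0.0003], [0, 0, (0.0714)], 0.085], [[-0.0302, 0.0092, 0.0003], [0, 0, (0.0714)], 0.085], [[-0.0299, 0.0098, 0.0003], [0, 0, (0.0714)], 0.085], [[-0.0296, 0.0104, 0.0003], [0, 0, (0.0714)], 0.085], [[-0.0292, 0.0109, 0.0003], [0, 0, (0.0714)], 0.085], [[-0.0289, 0.0115, 0.0003], [0, 0, (0.0714)], 0.085], [[-0.0285, 0.012, 0.0003], [0, 0, (0.0714)], 0.085], [[-0.0282, 0.0126, 0.0003], [0, 0, (0.0714)], 0.085], [[-0.0278, 0.0131, 0.0003], [0, 0, (0.0714)], 0.085], [[-0.0274, 0.0136, 0.0003], [0, 0, (0.0714)], 0.085], [[-0.027, 0.0141, 0.0003], [0, 0, (0.0714)], 0.085], [[-0.0266, 0.0146, 0.0003], [0, 0, (0.0714)], 0.085], [[-0.0262, 0.0151, 0.0003], [0, 0, (0.0714)], 0.085], [[-0.0257, 0.0155, 0.0003], [0, 0, (0.0714)], 0.085], [[-0.0253, 0.016, 0.0003], [0, 0, (0.0714)], 0.085], [[-0.0249, 0.0164, 0.0003], [0, 0, (0.0714)], 0.085], [[-0.0244, 0.0169, 0.0003], [0, 0, (0.0714)], 0.085], [[-0.024, 0.0173, 0.0003], [0, 0, (0.0714)], 0.085], [[-0.0235, 0.0177, 0.0003], [0, 0, (0.0714)], 0.085], [[-0.023, 0.0181, 0.0003], [0, 0, (0.0714)], 0.085], [[-0.0226, 0.0185, 0.0003], [0, 0, (0.0714)], 0.085], [[-0.0221, 0.0188, 0.0003], [0, 0, (0.0714)], 0.085]]
```

{"name": "arm_command", "arguments": {"rows": [[[-0.033,0.006,0],[0,0,0.08],0.085],[[-0.033,0.007,0],[0,0,0.08],0.085],[[-0.033,0.008,0],[0,0,0.08],0.085],[[-0.033,0.008,0],[0,0,0.08],0.085],[[-0.032,0.009,0],[0,0,0.08],0.085],[[-0.032,0.01,0],[0,0,0.08],0.085],[[-0.032,0.01,0],[0,0,0.08],0.085],[[-0.031,0.011,0],[0,0,0.08],0.085],[[-0.031,0.012,0],[0,0,0.08],0.085],[[-0.031,0.012,0],[0,0,0.08],0.085],[[-0.03,0.013,0],[0,0,0.08],0.085],[[-0.03,0.013,0],[0,0,0.08],0.085]]}}

```text
time_s: 2.1
eef_pos: [0.5864, 0.0091, 0.25]
eef_rot: [0.888, 0.46, -0.004, 0.001]
contact_force: [0.7, 0.5, -0.1]
grip_width: 0.0849
```

```bash
python3 -c "
from plan import *
plan(.468,-.327,.24,6.9,12,arc='cw')"|sed 's/np.float64//g'
```

```text
t 2.1 pos [0.5864 0.0091 0.25  ] yaw 54.76 tilt [-0.0057 -0.0062] F [ 0.7  0.5 -0.1] g 0.0849
[[[-0.0259, 0.0163, 0.0008], [0, 0, (0.0696)], 0.085], [[-0.0255, 0.0167, 0.0008], [0, 0, (0.0696)], 0.085], [[-0.0252, 0.0171, 0.0008], [0, 0, (0.0696)], 0.085], [[-0.0248, 0.0175, 0.0008], [0, 0, (0.0696)], 0.085], [[-0.0244, 0.0179, 0.0008], [0, 0, (0.0696)], 0.085], [[-0.0241, 0.0183, 0.0008], [0, 0, (0.0696)], 0.085], [[-0.0237, 0.0186, 0.0008], [0, 0, (0.0696)], 0.085], [[-0.0233, 0.019, 0.0008], [0, 0, (0.0696)], 0.085], [[-0.0229, 0.0194, 0.0008], [0, 0, (0.0696)], 0.085], [[-0.0225, 0.0197, 0.0008], [0, 0, (0.0696)], 0.085], [[-0.0221, 0.0201, 0.0008], [0, 0, (0.0696)], 0.085], [[-0.0217, 0.0204, 0.0008], [0, 0, (0.0696)], 0.085]]
```

{"name": "arm_command", "arguments": {"rows": [[[-0.026,0.016,0.001],[0,0,0.075],0.085],[[-0.026,0.017,0.001],[0,0,0.075],0.085],[[-0.026,0.017,0.001],[0,0,0.075],0.085],[[-0.025,0.018,0.001],[0,0,0.075],0.085],[[-0.025,0.018,0.001],[0,0,0.075],0.085],[[-0.025,0.019,0.001],[0,0,0.075],0.085],[[-0.024,0.019,0.001],[0,0,0.075],0.085],[[-0.024,0.019,0.001],[0,0,0.075],0.085],[[-0.023,0.02,0.001],[0,0,0.075],0.085],[[-0.023,0.02,0.001],[0,0,0.075],0.085],[[-0.022,0.02,0.001],[0,0,0.07],0.085],[[-0.01,0.01,0],[0,0,0.03],0.085]]}}

```text
time_s: 3.1
eef_pos: [0.4476, -0.3335, 0.2424]
eef_rot: [1.0, 0.022, -0.003, 0.003]
contact_force: [-0.3, -1.0, 0.7]
grip_width: 0.0851
```

```bash
python3 -c "
from plan import *
plan(.468,-.327,.14,6.9,6)
shot('wrist','w1')"|sed 's/np.float64//g'
```

```text
t 3.1 pos [ 0.4476 -0.3335  0.2424] yaw 2.54 tilt [-0.0052 -0.006 ] F [-0.3 -1.   0.7] g 0.0851
[[[0.0034, -0.0009, 0.0171], [0, 0, (-0.0127)], 0.085], [[0.0035, -0.0009, 0.0171], [0, 0, (-0.0127)], 0.085], [[0.0035, -0.0008, 0.0171], [0, 0, (-0.0127)], 0.085], [[0.0035, -0.0008, 0.0171], [0, 0, (-0.0127)], 0.085], [[0.0035, -0.0008, 0.0171], [0, 0, (-0.0127)], 0.085], [[0.0035, -0.0007, 0.0171], [0, 0, (-0.0127)], 0.085]]
```

View pics/w1.png

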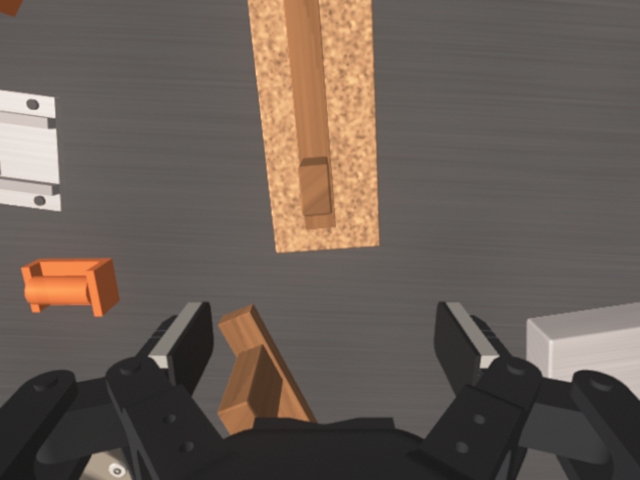

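The wrist view shows the smaller stick, with its handle top at about (300-331,158-216). The larger stick lies below it.

```bash
python3 -c "
from plan import *
crop('w1',230,0,400,270,2.2,'c3')
p=world('wrist','w1',[(300,164),(327,158),(331,213),(304,216)],.089);print(p,p.mean(0))
q=world('wrist','w1',[(286,10),(319,5),(334,226),(305,229)],.02);print(q)"
```

```text
[[ 0.48964832 -0.3137083   0.089     ]
 [ 0.49506848 -0.33422202  0.089     ]
 [ 0.45207558 -0.339399    0.089     ]
 [ 0.44870917 -0.31796091  0.089     ]] [ 0.47137539 -0.32632256  0.089     ]
[[ 0.6116384  -0.29482692  0.02      ]
 [ 0.61666669 -0.32278237  0.02      ]
 [ 0.42267941 -0.34548826  0.02      ]
 [ 0.41837611 -0.31680645  0.02      ]]
```

View pics/c3.png

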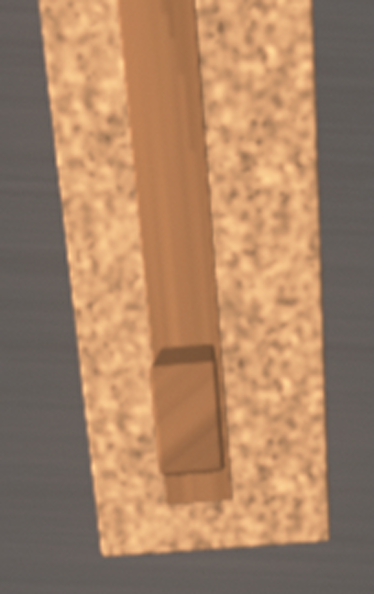

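{"name": "arm_command", "arguments": {"rows": [[[0.004,-0.001,0.02],[0,0,-0.016],0.085],[[0.004,-0.001,0.02],[0,0,-0.016],0.085],[[0.004,-0.001,0.02],[0,0,-0.016],0.085],[[0.004,-0.001,0.02],[0,0,-0.016],0.085],[[0.004,-0.001,0.02],[0,0,-0.014],0.085],[[0,0,0],[0,0,0],0.085]]}}

```text
time_s: 3.65
eef_pos: [0.4662, -0.3299, 0.1398]
eef_rot: [0.998, 0.06, -0.001, 0.002]
contact_force: [-0.9, 0.3, -0.4]
grip_width: 0.085
```

```bash
python3 -c "
from plan import *
plan(.469,-.3268,.042,6.9,6);st()"|sed 's/np.float64//g'
```

```text
t 3.65 pos [ 0.4662 -0.3299  0.1398] yaw 6.88 tilt [-0.0016 -0.0049] F [-0.9  0.3 -0.4] g 0.085
[[[0.0005, -0.0005, 0.0163], [0, 0, (-0.0001)], 0.085], [[0.0005, -0.0005, 0.0163], [0, 0, (-0.0001)], 0.085], [[0.0005, -0.0005, 0.0163], [0, 0, (-0.0001)], 0.085], [[0.0005, -0.0005, 0.0163], [0, 0, (-0.0001)], 0.085], [[0.0005, -0.0005, 0.0163], [0, 0, (-0.0001)], 0.085], [[0.0005, -0.0005, 0.0163], [0, 0, (-0.0001)], 0.085]]
3.65 [ 0.4662 -0.3299  0.1398] yaw 6.88 z [-0.0016 -0.0049 -1.    ] [-0.9  0.3 -0.4] 0.085
```

{"name": "arm_command", "arguments": {"rows": [[[0.001,-0.002,0.017],[0,0,0],0.085],[[0.001,-0.001,0.017],[0,0,0],0.085],[[0.001,0,0.017],[0,0,0],0.085],[[0,0,0.017],[0,0,0],0.085],[[0,0,0.017],[0,0,0],0.085],[[0,0,0.012],[0,0,0],0.085],[[0,0,0],[0,0,0],0.085]]}}

```text
time_s: 4.23
eef_pos: [0.4716, -0.327, 0.0442]
eef_rot: [0.998, 0.06, 0.001, 0.002]
contact_force: [-0.1, -0.1, 0.2]
grip_width: 0.0849
```

```bash
python3 -c "
from plan import *
plan(.469,-.3268,.042,6.9,1);shot('wrist','w2');shot('scene','s2');crop('s2',150,140,350,340,4,'s2c')"|sed 's/np.float64//g'
```

```text
t 4.23 pos [ 0.4716 -0.327   0.0442] yaw 6.9 tilt [ 0.0016 -0.0049] F [-0.1 -0.1  0.2] g 0.0849
[[[-0.0025, -0.0005, 0.0022], [0, 0, (-0.0001)], 0.085]]
```

View pics/w2.png

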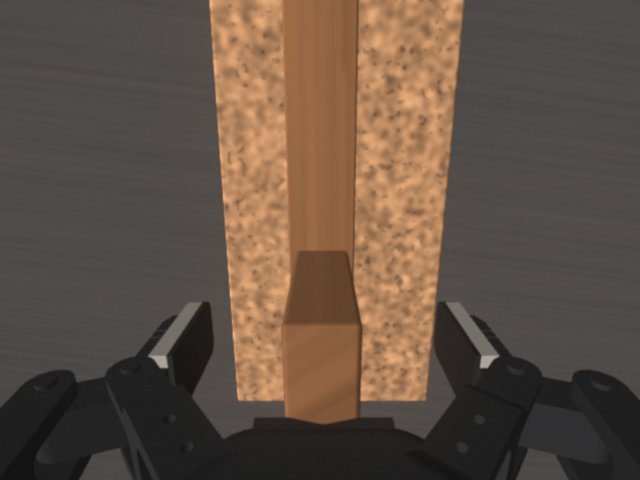

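View pics/s2c.png

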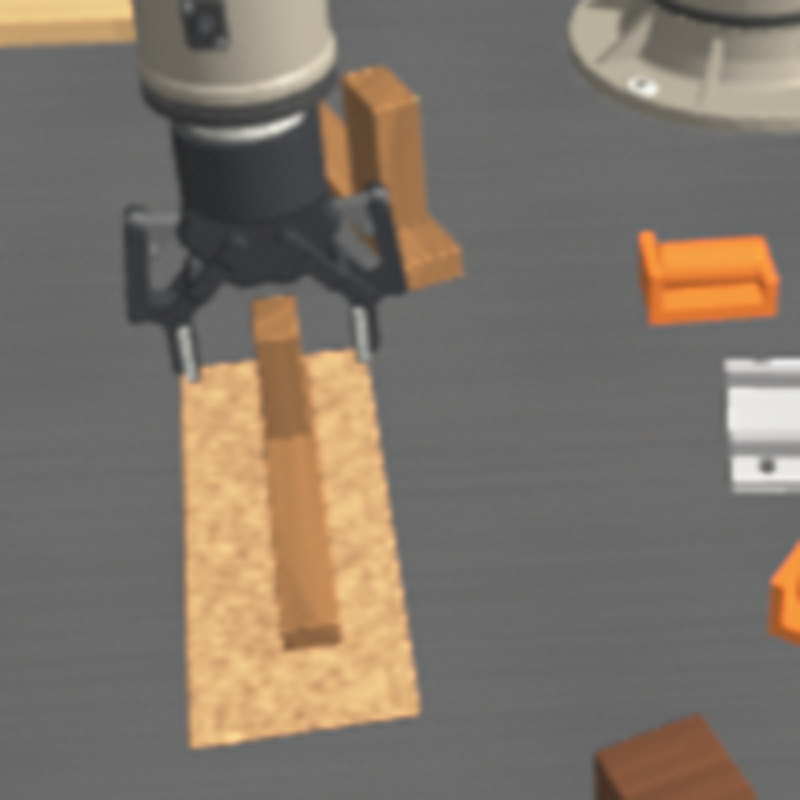

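Jaws straddle the handle centrally, so I'll close.

{"name": "arm_command", "arguments": {"rows": [[[-0.002,0,0.002],[0,0,0],0.085],[[0,0,0],[0,0,0],0.01],[[0,0,0],[0,0,0],0.01],[[0,0,0],[0,0,0],0.01],[[0,0,0],[0,0,0],0.01],[[0,0,0],[0,0,0],0.01],[[0,0,0],[0,0,0],0.01],[[0,0,0],[0,0,0],0.01],[[0,0,0],[0,0,0],0.01],[[0,0,0],[0,0,0],0.01]]}}

```text
time_s: 5.17
eef_pos: [0.4719, -0.3288, 0.0481]
eef_rot: [0.998, 0.06, 0.004, 0.004]
contact_force: [-0.6, 0.0, -1.7]
grip_width: 0.0233
```

```bash
python3 -c "
from plan import *
st()"
```

```text
5.17 [ 0.4719 -0.3288  0.0481] yaw 6.89 z [ 0.0082 -0.0073 -0.9999] [-0.6  0.  -1.7] 0.0233
```

{"name": "arm_command", "arguments": {"rows": [[[0,0,-0.01],[0,0,0],0.01],[[0,0,-0.02],[0,0,0],0.01],[[0,0,-0.02],[0,0,0],0.01],[[0,0,-0.02],[0,0,0],0.01],[[0,0,-0.01],[0,0,0],0.01],[[0,0,0],[0,0,0],0.01]]}}

```text
time_s: 5.67
eef_pos: [0.4696, -0.3283, 0.1328]
eef_rot: [0.998, 0.059, 0.002, 0.003]
contact_force: [-0.2, -0.4, -3.1]
grip_width: 0.0234
```

```bash
python3 -c "
from plan import *
st();shot('wrist','w3');shot('scene','s3');crop('s3',150,140,350,340,4,'s3c')"
```

```text
5.67 [ 0.4696 -0.3283  0.1328] yaw 6.79 z [ 0.0049 -0.0065 -1.    ] [-0.2 -0.4 -3.1] 0.0234
```

View pics/w3.png

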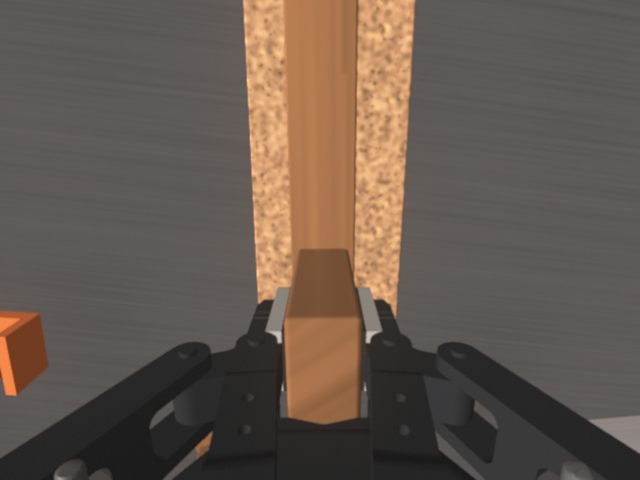

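View pics/s3c.png

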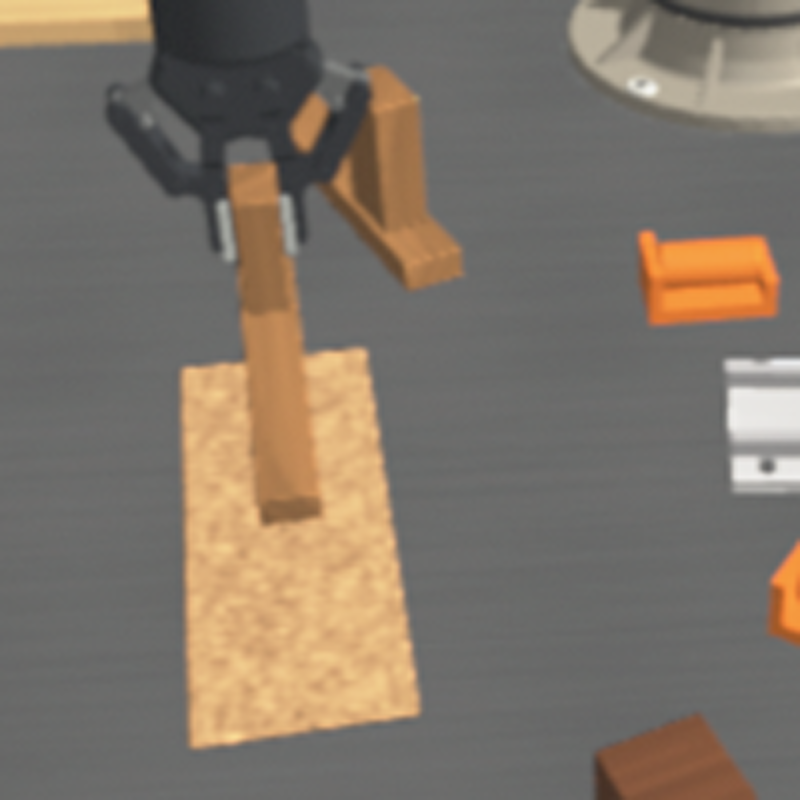

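The stick is gripped and lifted, with its tip at the scene crop's (290,510). I'll check its pitch and height with wrist depth.

```bash
python3 -c "
from plan import *
np.set_printoptions(precision=4,suppress=True)
P=world('wrist','w3',[(322,10),(322,60),(322,120),(322,180),(322,230),(322,360),(287,10),(355,10),(292,200),(353,200)]);print(P)
z=np.load('pics/w3.npz');M=R.from_quat(z['rot']).as_matrix();print((P-z['pos'])@M)
z=np.load('pics/w2.npz');M=R.from_quat(z['rot']).as_matrix();P=world('wrist','w2',[(322,10),(322,60),(322,120),(322,180),(322,230),(322,360)]);print(P);print((P-z['pos'])@M)
"
```

```text
[[ 0.5865 -0.3135  0.1046]
 [ 0.5678 -0.3157  0.106 ]
 [ 0.5443 -0.3184  0.1046]
 [ 0.5189 -0.3214  0.107 ]
 [ 0.4954 -0.3241  0.1046]
 [ 0.4736 -0.3265  0.1752]
 [ 0.5849 -0.2995  0.1044]
 [ 0.588  -0.3266  0.1051]
 [ 0.5081 -0.3089  0.1055]
 [ 0.5111 -0.3366  0.1044]]
[[ 0.1177 -0.0011  0.0286]
 [ 0.0989 -0.0011  0.0272]
 [ 0.0752 -0.0012  0.0285]
 [ 0.0497 -0.0012  0.0259]
 [ 0.026  -0.0013  0.0282]
 [ 0.0044 -0.001  -0.0424]
 [ 0.1178 -0.0152  0.0288]
 [ 0.1176  0.0121  0.0282]
 [ 0.0404 -0.0149  0.0273]
 [ 0.0401  0.0129  0.0287]]
[[ 0.587  -0.312   0.0213]
 [ 0.5691 -0.3142  0.0212]
 [ 0.5461 -0.3169  0.021 ]
 [ 0.521  -0.3199  0.0197]
 [ 0.4986 -0.3225  0.0209]
 [ 0.4778 -0.325   0.0897]]
[[ 0.1163 -0.0011  0.0231]
 [ 0.0983 -0.0011  0.0232]
 [ 0.0752 -0.0012  0.0233]
 [ 0.0499 -0.0012  0.0246]
 [ 0.0274 -0.0013  0.0234]
 [ 0.0065 -0.001  -0.0454]]
```

```bash
python3 -c "
from plan import *
plan(.4648,-.209,.1328,84.6,14,g=.01)"|sed 's/np.float64//g'
```

```text
t 5.77 pos [ 0.4692 -0.3277  0.1309] yaw 6.82 tilt [ 0.0033 -0.0058] F [ 0.6  0.8 -1.9] g 0.0234
[[[0.0007, -0.0085, -0.0001], [0, 0, (-0.097)], 0.01], [[0.0015, -0.0083, -0.0001], [0, 0, (-0.097)], 0.01], [[0.0023, -0.0082, -0.0001], [0, 0, (-0.097)], 0.01], [[0.0031, -0.0079, -0.0001], [0, 0, (-0.097)], 0.01], [[0.0038, -0.0076, -0.0001], [0, 0, (-0.097)], 0.01], [[0.0046, -0.0072, -0.0001], [0, 0, (-0.097)], 0.01], [[0.0052, -0.0067, -0.0001], [0, 0, (-0.097)], 0.01], [[0.0059, -0.0061, -0.0001], [0, 0, (-0.097)], 0.01], [[0.0064, -0.0055, -0.0001], [0, 0, (-0.097)], 0.01], [[0.0069, -0.0049, -0.0001], [0, 0, (-0.097)], 0.01], [[0.0074, -0.0042, -0.0001], [0, 0, (-0.097)], 0.01], [[0.0077, -0.0035, -0.0001], [0, 0, (-0.097)], 0.01], [[0.008, -0.0027, -0.0001], [0, 0, (-0.097)], 0.01], [[0.0083, -0.0019, -0.0001], [0, 0, (-0.097)], 0.01]]
```

{"name": "arm_command", "arguments": {"rows": [[[0.001,-0.008,0],[0,0,-0.06],0.01],[[0.001,-0.008,0],[0,0,-0.1],0.01],[[0.002,-0.008,0],[0,0,-0.1],0.01],[[0.003,-0.008,0],[0,0,-0.1],0.01],[[0.004,-0.008,0],[0,0,-0.1],0.01],[[0.005,-0.007,0],[0,0,-0.1],0.01],[[0.005,-0.007,0],[0,0,-0.1],0.01],[[0.006,-0.006,0],[0,0,-0.1],0.01],[[0.006,-0.006,0],[0,0,-0.1],0.01],[[0.007,-0.005,0],[0,0,-0.1],0.01],[[0.007,-0.004,0],[0,0,-0.1],0.01],[[0.008,-0.003,0],[0,0,-0.1],0.01]]}}

```text
time_s: 6.77
eef_pos: [0.4584, -0.2195, 0.1171]
eef_rot: [0.787, 0.617, -0.006, -0.003]
contact_force: [-0.6, 0.1, -2.3]
grip_width: 0.0233
```

```bash
python3 -c "
from plan import *
plan(.4648,-.209,.1328,84.6,4,g=.01)"|sed 's/np.float64//g'
```

```text
t 6.77 pos [ 0.4584 -0.2195  0.1171] yaw 76.2 tilt [-0.0143 -0.0024] F [-0.6  0.1 -2.3] g 0.0233
[[[0.0029, 0.0009, -0.0039], [0, 0, (-0.0366)], 0.01], [[0.0029, 0.001, -0.0039], [0, 0, (-0.0366)], 0.01], [[0.0029, 0.0011, -0.0039], [0, 0, (-0.0366)], 0.01], [[0.0028, 0.0012, -0.0039], [0, 0, (-0.0366)], 0.01]]
```

{"name": "arm_command", "arguments": {"rows": [[[0.003,0.001,-0.003],[-0.005,0.002,-0.04],0.01],[[0.003,0.001,-0.003],[-0.005,0.002,-0.04],0.01],[[0.003,0.001,0],[-0.004,0.001,-0.04],0.01],[[0.002,0.001,0],[0,0,-0.03],0.01],[[0,0,0],[0,0,0],0.01]]}}

```text
time_s: 7.18
eef_pos: [0.4617, -0.2052, 0.118]
eef_rot: [0.732, 0.681, -0.001, -0.004]
contact_force: [0.3, -0.1, -2.0]
grip_width: 0.0231
```

```bash
python3 -c "
from plan import *
np.set_printoptions(precision=4,suppress=True)
plan(.4648,-.209,.0635,84.6,4,g=.01)
shot('wrist','w4');shot('top','t4');shot('scene','s4');crop('t4',90,140,470,340,2.1,'t4c');crop('s4',180,180,500,320,2.5,'s4c');st()
P=world('wrist','w4',[(322,10),(322,60),(322,120),(322,180),(322,230)]);print(P)
"|sed 's/np.float64//g'
```

```text
t 7.18 pos [ 0.4617 -0.2052  0.118 ] yaw 85.84 tilt [-0.0066  0.0036] F [ 0.3 -0.1 -2. ] g 0.0231
[[[-0.0009, 0.0008, 0.0136], [0, 0, (0.0054)], 0.01], [[-0.0009, 0.0008, 0.0136], [0, 0, (0.0054)], 0.01], [[-0.0009, 0.0009, 0.0136], [0, 0, (0.0054)], 0.01], [[-0.0009, 0.0009, 0.0136], [0, 0, (0.0054)], 0.01]]
7.33 [ 0.4616 -0.2059  0.1183] yaw 85.63 z [-0.0063  0.0031 -1.    ] [-0.  -0.5 -1.6] 0.0233
[[ 0.4703 -0.0882  0.0909]
 [ 0.4689 -0.1066  0.0905]
 [ 0.4672 -0.1303  0.0909]
 [ 0.4652 -0.156   0.0903]
 [ 0.4635 -0.179   0.0913]]
```

View pics/t4c.png

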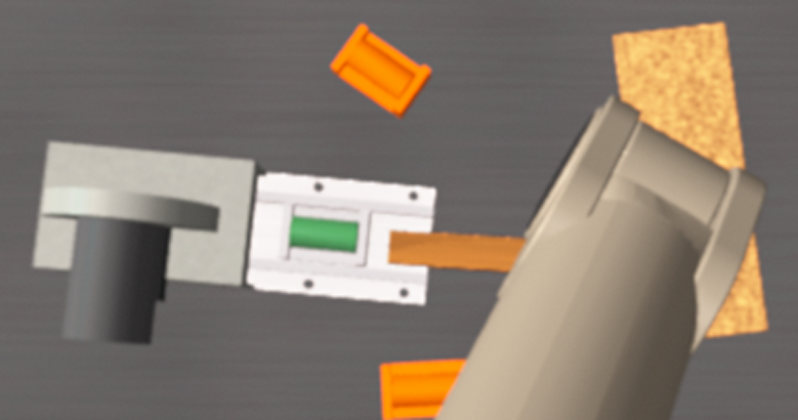

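View pics/w4.png

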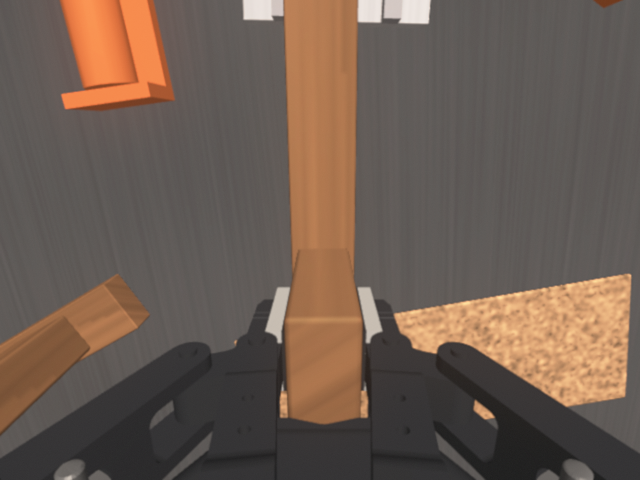

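View pics/s4c.png

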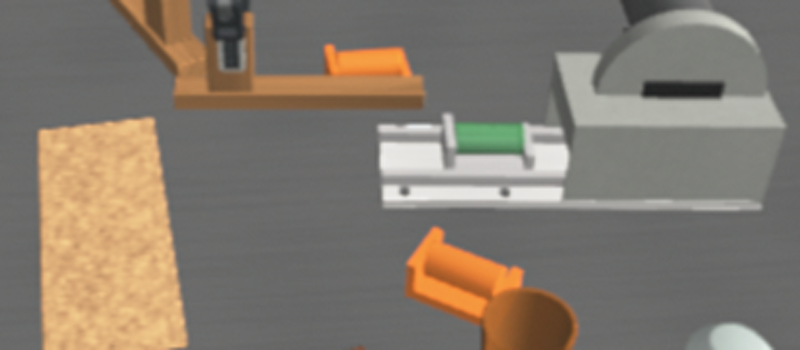

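```bash
python3 -c "
from plan import *
np.set_printoptions(precision=4,suppress=True)
P=world('top','t4',np.array([(389,231),(390,264),(515,237),(512,270)])/2.1+[90,140]-.5+.5/2.1,.0905);print(P)
z=np.load('pics/t4.npz');M=R.from_quat(z['rot']).as_matrix();print((P-z['pos'])@M)
z=np.load('pics/w4.npz');
"
```

```text
[[ 0.4846 -0.0413  0.0905]
 [ 0.4554 -0.0423  0.0905]
 [ 0.4792 -0.1528  0.0905]
 [ 0.45   -0.15    0.0905]]
[[ 0.1654  0.011   0.0278]
 [ 0.1622 -0.018   0.028 ]
 [ 0.0537  0.014   0.0275]
 [ 0.0544 -0.0154  0.0277]]
```

{"name": "arm_command", "arguments": {"rows": [[[0,0.002,0.01],[-0.003,0,0.009],0.01],[[0,0.002,0.015],[-0.003,0,0.009],0.01],[[0,0.001,0.01],[0,0,0],0.01],[[0,0,0],[0,0,0],0.01]]}}

```text
time_s: 7.67
eef_pos: [0.4671, -0.2068, 0.0804]
eef_rot: [0.741, 0.671, 0.001, -0.0]
contact_force: [-0.7, 0.4, -1.6]
grip_width: 0.0234
```

```bash
python3 -c "
from plan import *
plan(.467,-.207,.063,84.6,3,g=.01)
"|sed 's/np.float64//g'
```

```text
t 7.67 pos [ 0.4671 -0.2068  0.0804] yaw 84.3 tilt [0.001 0.002] F [-0.7  0.4 -1.6] g 0.0234
[[[-0.0001, -0.0, 0.0058], [0, 0, (-0.0018)], 0.01], [[-0.0001, -0.0, 0.0058], [0, 0, (-0.0018)], 0.01], [[-0.0001, -0.0, 0.0058], [0, 0, (-0.0018)], 0.01]]
```

{"name": "arm_command", "arguments": {"rows": [[[0,0,0.006],[0,0,-0.002],0.01],[[0,0,0.006],[0,0,-0.002],0.01],[[0,0,0.004],[0,0,-0.001],0.01],[[0,0,0],[0,0,0],0.01]]}}

```text
time_s: 8.0
eef_pos: [0.4666, -0.2071, 0.0622]
eef_rot: [0.74, 0.673, 0.0, -0.001]
contact_force: [-0.0, 0.1, -2.6]
grip_width: 0.0234
```

```bash
python3 -c "
from plan import *
np.set_printoptions(precision=4,suppress=True)
shot('wrist','w5');shot('top','t5');shot('scene','s5');crop('t5',190,200,350,300,5,'t5c');crop('s5',220,180,500,280,2.8,'s5c');st()
P=world('wrist','w5',[(322,10),(322,60),(322,120),(322,180),(322,230)]);print(P)
"|sed 's/np.float64//g'
```

```text
8.15 [ 0.4671 -0.2074  0.0632] yaw 84.55 z [ 0.0004  0.0015 -1.    ] [ 0.3  0.1 -1.3] 0.0231
[[ 0.478  -0.0904  0.0351]
 [ 0.4762 -0.1086  0.0342]
 [ 0.4739 -0.1324  0.0346]
 [ 0.4714 -0.1579  0.0355]
 [ 0.4692 -0.1808  0.036 ]]
```

View pics/t5c.png

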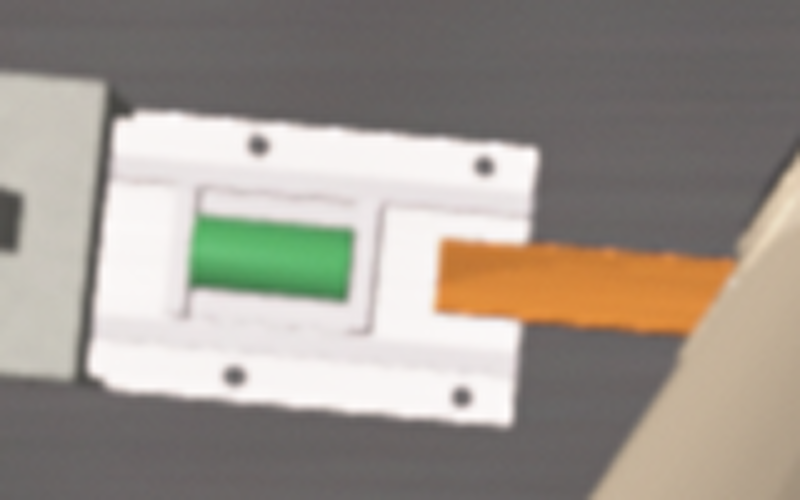

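View pics/s5c.png

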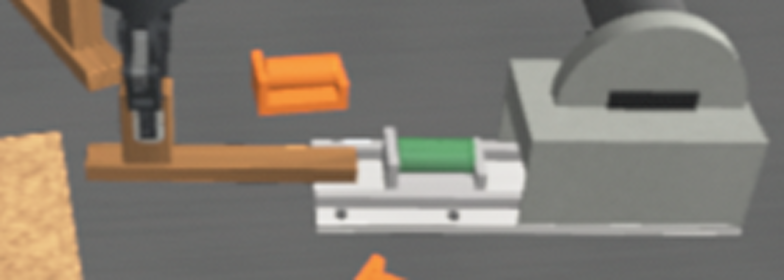

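View pics/w5.png

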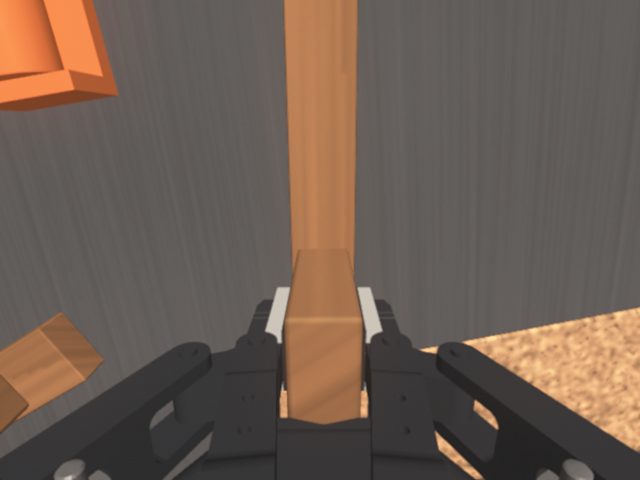

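{"name": "arm_command", "arguments": {"rows": [[[0.003,0,0],[0,0,0],0.01],[[0.004,0,0],[0,0,0],0.01],[[0.004,0,0],[0,0,0],0.01],[[0.004,0,0],[0,0,0],0.01],[[0.004,0,0],[0,0,0],0.01],[[0.004,0,0],[0,0,0],0.01]]}}

```text
time_s: 8.65
eef_pos: [0.4703, -0.1828, 0.0647]
eef_rot: [0.74, 0.672, 0.002, 0.001]
contact_force: [-0.0, -2.6, -0.5]
grip_width: 0.0234
```

```bash
cat >> plan.py <<'E'
def ch():
    s=manip.observe();p=s['eef_pos'];u=np.array([np.cos(np.radians(84.65)),np.sin(np.radians(84.65))]);v=np.array([u[1],-u[0]])
    r=p[:2]-[.4918,.0817];print('tcp s %.4f lat %.4f'%(r@u,r@v));st()
E
python3 -c "
from plan import *
ch()"
```

```text
tcp s -0.2654 lat 0.0033
8.65 [ 0.4703 -0.1828  0.0647] yaw 84.51 z [ 0.0032  0.0012 -1.    ] [-0.  -2.6 -0.5] 0.0234
```

{"name": "arm_command", "arguments": {"rows": [[[0.004,-0.0003,0.0003],[0,0,0],0.01],[[0.004,-0.0003,0.0003],[0,0,0],0.01],[[0.004,-0.0003,0.0003],[0,0,0],0.01],[[0.004,-0.0003,0.0003],[0,0,0],0.01],[[0.004,-0.0003,0.0003],[0,0,0],0.01],[[0.004,-0.0003,0.0003],[0,0,0],0.01],[[0.004,-0.0003,0.0003],[0,0,0],0.01],[[0.004,-0.0003,0.0003],[0,0,0],0.01],[[0.004,-0.0003,0.0003],[0,0,0],0.01],[[0.004,-0.0003,0.0003],[0,0,0],0.01]]}}

```text
time_s: 9.48
eef_pos: [0.472, -0.14, 0.0621]
eef_rot: [0.741, 0.672, 0.002, 0.002]
contact_force: [0.6, -5.4, 1.5]
grip_width: 0.0234
```

```bash
python3 -c "
from plan import *
ch()
shot('top','t6');shot('scene','s6');crop('t6',190,200,350,300,5,'t6c');crop('s6',220,180,500,280,2.8,'s6c')"
```

```text
tcp s -0.2226 lat 0.0010
9.48 [ 0.472  -0.14    0.0621] yaw 84.42 z [ 5.5e-03 -9.0e-04 -1.0e+00] [ 0.6 -5.4  1.5] 0.0234
```

View pics/t6c.png

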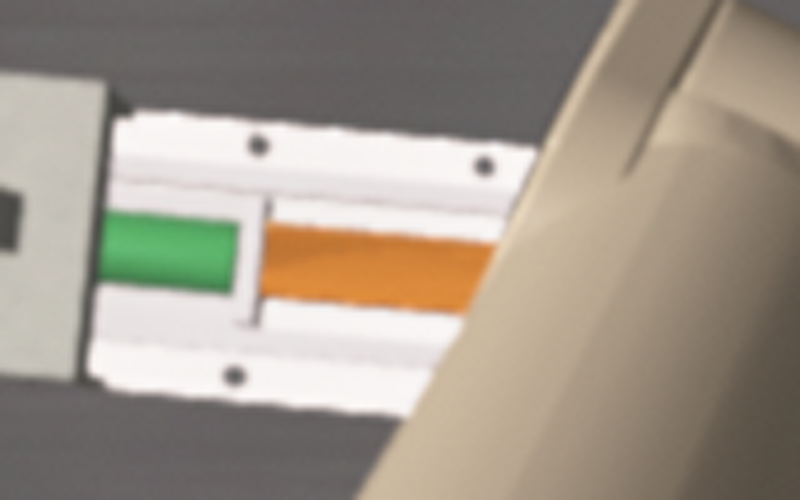

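View pics/s6c.png

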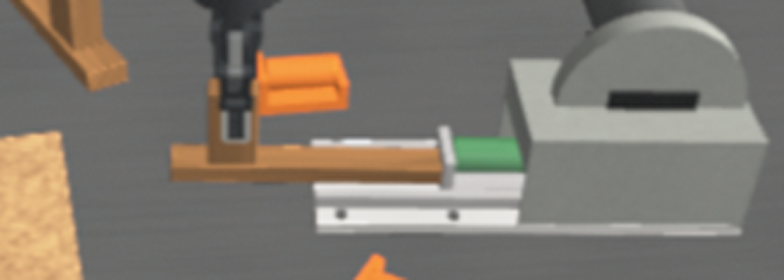

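{"name": "arm_command", "arguments": {"rows": [[[0.004,0,0],[0,0,0],0.01],[[0.004,0,0],[0,0,0],0.01],[[0.004,0,0],[0,0,0],0.01],[[0.004,0,0],[0,0,0],0.01],[[0.004,0,0],[0,0,0],0.01],[[0.004,0,0],[0,0,0],0.01]]}}

```text
time_s: 10.08
eef_pos: [0.4741, -0.1141, 0.0619]
eef_rot: [0.741, 0.672, 0.001, 0.002]
contact_force: [-0.5, -3.7, -0.4]
grip_width: 0.0235
```

```bash
python3 -c "
from plan import *
ch()"
```

```text
tcp s -0.1966 lat 0.0007
10.08 [ 0.4741 -0.1141  0.0619] yaw 84.42 z [ 4.7e-03 -8.0e-04 -1.0e+00] [-0.5 -3.7 -0.4] 0.0235
```

{"name": "arm_command", "arguments": {"rows": [[[0.002,0,0],[0,0,0],0.01],[[0.002,0,0],[0,0,0],0.01],[[0.002,0,0],[0,0,0],0.01],[[0.0015,0,0],[0,0,0],0.01]]}}

```text
time_s: 10.42
eef_pos: [0.4751, -0.1051, 0.062]
eef_rot: [0.74, 0.672, 0.002, 0.002]
contact_force: [-0.3, -3.9, -1.1]
grip_width: 0.0233
```

{"name": "arm_command", "arguments": {"rows": [[[0.001,0,0],[0,0,0],0.01],[[0.001,0,0],[0,0,0],0.01],[[0.001,0,0],[0,0,0],0.01]]}}

```text
time_s: 10.67
eef_pos: [0.4754, -0.1019, 0.062]
eef_rot: [0.74, 0.672, 0.002, 0.002]
contact_force: [0.2, -4.0, -0.0]
grip_width: 0.0231
```

{"name": "arm_command", "arguments": {"rows": [[[0.001,0,0],[0,0,0],0.01],[[0.001,0,0],[0,0,0],0.01],[[0.001,0,0],[0,0,0],0.01]]}}

```text
time_s: 10.92
eef_pos: [0.4756, -0.0988, 0.062]
eef_rot: [0.741, 0.672, 0.001, 0.002]
contact_force: [-0.1, -3.7, -0.4]
grip_width: 0.0234
```

{"name": "arm_command", "arguments": {"rows": [[[0.001,0,0],[0,0,0],0.01],[[0.001,0,0],[0,0,0],0.01],[[0.001,0,0],[0,0,0],0.01]]}}

```text
time_s: 11.17
eef_pos: [0.4759, -0.0956, 0.0619]
eef_rot: [0.741, 0.672, 0.001, 0.002]
contact_force: [0.5, -3.2, -1.0]
grip_width: 0.0234
```

{"name": "arm_command", "arguments": {"rows": [[[0.001,0,0],[0,0,0],0.01],[[0.001,0,0],[0,0,0],0.01],[[0.001,0,0],[0,0,0],0.01]]}}

```text
time_s: 11.42
eef_pos: [0.4762, -0.0923, 0.0619]
eef_rot: [0.741, 0.672, 0.001, 0.002]
contact_force: [0.2, -5.3, 0.8]
grip_width: 0.0232
```

{"name": "arm_command", "arguments": {"rows": [[[0.001,0,0],[0,0,0],0.01],[[0.001,0,0],[0,0,0],0.01]]}}

```text
time_s: 11.58
eef_pos: [0.4764, -0.0901, 0.0619]
eef_rot: [0.741, 0.672, 0.001, 0.002]
contact_force: [-0.2, -4.6, -0.2]
grip_width: 0.0234
```

{"name": "arm_command", "arguments": {"rows": [[[0.001,0,0],[0,0,0],0.01],[[0.001,0,0],[0,0,0],0.01],[[0.001,0,0],[0,0,0],0.01]]}}

```text
time_s: 11.83
eef_pos: [0.4767, -0.0868, 0.0619]
eef_rot: [0.741, 0.672, 0.001, 0.002]
contact_force: [1.2, -3.5, -0.1]
grip_width: 0.0235
```

{"name": "arm_command", "arguments": {"rows": [[[0.001,0,0],[0,0,0],0.01],[[0.001,0,0],[0,0,0],0.01],[[0.001,0,0],[0,0,0],0.01]]}}

```text
time_s: 12.08
eef_pos: [0.477, -0.0835, 0.0619]
eef_rot: [0.741, 0.672, 0.001, 0.002]
contact_force: [0.1, -4.4, 0.2]
grip_width: 0.0235
```

{"name": "arm_command", "arguments": {"rows": [[[0.001,0,0],[0,0,0],0.01],[[0.001,0,0],[0,0,0],0.01],[[0.001,0,0],[0,0,0],0.01]]}}

```text
time_s: 12.33
eef_pos: [0.4773, -0.0802, 0.0619]
eef_rot: [0.741, 0.672, 0.001, 0.002]
contact_force: [-0.1, -4.2, -0.6]
grip_width: 0.0233
```

{"name": "arm_command", "arguments": {"rows": [[[0.001,0,0],[0,0,0],0.01],[[0.001,0,0],[0,0,0],0.01],[[0.001,0,0],[0,0,0],0.01]]}}

```text
time_s: 12.58
eef_pos: [0.4777, -0.0768, 0.0619]
eef_rot: [0.741, 0.672, 0.001, 0.002]
contact_force: [-0.4, -2.9, 0.8]
grip_width: 0.0232
```

{"name": "arm_command", "arguments": {"rows": [[[0.001,0,0],[0,0,0],0.01],[[0.001,0,0],[0,0,0],0.01],[[0.001,0,0],[0,0,0],0.01]]}}

```text
time_s: 12.83
eef_pos: [0.4779, -0.0735, 0.0619]
eef_rot: [0.741, 0.672, 0.001, 0.002]
contact_force: [-1.1, -4.9, -0.2]
grip_width: 0.0234
```

{"name": "arm_command", "arguments": {"rows": [[[0.001,0,0],[0,0,0],0.01],[[0.001,0,0],[0,0,0],0.01],[[0.001,0,0],[0,0,0],0.01]]}}

```text
time_s: 13.08
eef_pos: [0.4782, -0.0702, 0.0619]
eef_rot: [0.741, 0.672, 0.001, 0.002]
contact_force: [0.6, -4.2, 0.8]
grip_width: 0.0233
```

{"name": "arm_command", "arguments": {"rows": [[[0.001,0,0],[0,0,0],0.01],[[0.001,0,0],[0,0,0],0.01],[[0.001,0,0],[0,0,0],0.01]]}}

```text
time_s: 13.33
eef_pos: [0.4786, -0.0669, 0.0619]
eef_rot: [0.741, 0.672, 0.001, 0.002]
contact_force: [-0.8, -2.9, 0.6]
grip_width: 0.0235
```

{"name": "arm_command", "arguments": {"rows": [[[0.001,0,0],[0,0,0],0.01],[[0.001,0,0],[0,0,0],0.01],[[0.001,0,0],[0,0,0],0.01]]}}

```text
time_s: 13.58
eef_pos: [0.4789, -0.0636, 0.0619]
eef_rot: [0.741, 0.672, 0.001, 0.002]
contact_force: [-0.7, -3.6, 0.2]
grip_width: 0.0236
```

{"name": "arm_command", "arguments": {"rows": [[[0.001,0,0],[0,0,0],0.01],[[0.001,0,0],[0,0,0],0.01],[[0.001,0,0],[0,0,0],0.01]]}}

```text
time_s: 13.83
eef_pos: [0.4791, -0.0603, 0.0619]
eef_rot: [0.741, 0.672, 0.001, 0.002]
contact_force: [0.7, -4.1, -0.4]
grip_width: 0.0232
```

Nose is at about 0.102. I'll take a quick look before going on.

```bash
python3 -c "
from plan import *
ch()
shot('scene','s7');crop('s7',220,180,500,280,2.8,'s7c')"
```

```text
tcp s -0.1426 lat 0.0006
13.83 [ 0.4791 -0.0603  0.0619] yaw 84.42 z [ 4.3e-03 -8.0e-04 -1.0e+00] [ 0.7 -4.1 -0.4] 0.0232
```

View pics/s7c.png

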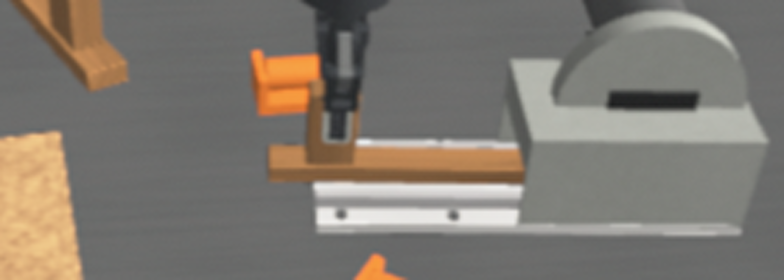

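The stick tip has entered the hood mouth, with the carrier fully inside.

{"name": "arm_command", "arguments": {"rows": [[[0.001,0,0],[0,0,0],0.01],[[0.001,0,0],[0,0,0],0.01],[[0.001,0,0],[0,0,0],0.01]]}}

```text
time_s: 14.13
eef_pos: [0.4795, -0.0569, 0.0619]
eef_rot: [0.741, 0.672, 0.001, 0.002]
contact_force: [0.5, -4.0, 0.5]
grip_width: 0.0234
```

{"name": "arm_command", "arguments": {"rows": [[[0.001,0,0],[0,0,0],0.01],[[0.001,0,0],[0,0,0],0.01],[[0.001,0,0],[0,0,0],0.01]]}}

```text
time_s: 14.38
eef_pos: [0.4796, -0.0553, 0.062]
eef_rot: [0.741, 0.671, 0.001, 0.002]
contact_force: [-1.6, -12.6, 2.0]
grip_width: 0.0236
```

Stop met: force rose from 4 to 12.6 N, so about 8 N is on the stop. Holding.

{"name": "arm_command", "arguments": {"rows": [[[-0.0003,0,0],[0,0,0],0.01],[[0,0,0],[0,0,0],0.01],[[0,0,0],[0,0,0],0.01]]}}

```text
time_s: 14.63
eef_pos: [0.4794, -0.0557, 0.062]
eef_rot: [0.741, 0.671, 0.001, 0.002]
contact_force: [0.1, -5.5, 0.4]
grip_width: 0.0234
```

{"name": "arm_command", "arguments": {"rows": [[[0.0003,0,0],[0,0,0],0.01],[[0.0003,0,0],[0,0,0],0.01],[[0,0,0],[0,0,0],0.01]]}}

```text
time_s: 14.88
eef_pos: [0.4793, -0.0557, 0.062]
eef_rot: [0.741, 0.671, 0.0, 0.003]
contact_force: [-0.5, -2.6, -0.0]
grip_width: 0.0237
```

{"name": "arm_command", "arguments": {"rows": [[[0.001,0,0],[0,0,0],0.01],[[0.001,0,0],[0,0,0],0.01]]}}

```text
time_s: 15.05
eef_pos: [0.4794, -0.0552, 0.0621]
eef_rot: [0.742, 0.671, -0.0, 0.003]
contact_force: [-2.1, -12.4, 3.7]
grip_width: 0.0236
```

The nudge confirms it is firmly seated. Withdrawing.

{"name": "arm_command", "arguments": {"rows": [[[-0.0005,0,0],[0,0,0],0.01],[[-0.0005,0,0],[0,0,0],0.01],[[-0.0005,0,0],[0,0,0],0.01],[[-0.001,0,0],[0,0,0],0.01],[[-0.003,0,0],[0,0,0],0.01],[[-0.005,0,0],[0,0,0],0.01],[[-0.01,0,0],[0,0,0],0.01],[[-0.01,0,0],[0,0,0],0.01],[[-0.01,0,0],[0,0,0],0.01],[[-0.01,0,0],[0,0,0],0.01]]}}

```text
time_s: 15.88
eef_pos: [0.4739, -0.1063, 0.0619]
eef_rot: [0.74, 0.673, 0.0, 0.002]
contact_force: [0.2, 1.4, -2.4]
grip_width: 0.0234
```

```bash
python3 -c "
from plan import *
ch()
shot('wrist','w8')
np.set_printoptions(precision=4,suppress=True)
P=world('wrist','w8',[(322,10),(322,60),(322,120),(322,180),(322,230)]);print(P)"
```

```text
tcp s -0.1888 lat -0.0003
15.88 [ 0.4739 -0.1063  0.0619] yaw 84.56 z [ 0.0029 -0.0026 -1.    ] [ 0.2  1.4 -2.4] 0.0234
[[ 0.4854  0.0103  0.0346]
 [ 0.4836 -0.0082  0.0353]
 [ 0.4813 -0.0316  0.0345]
 [ 0.4788 -0.0572  0.0344]
 [ 0.4766 -0.0802  0.0349]]
```

View pics/w8.png

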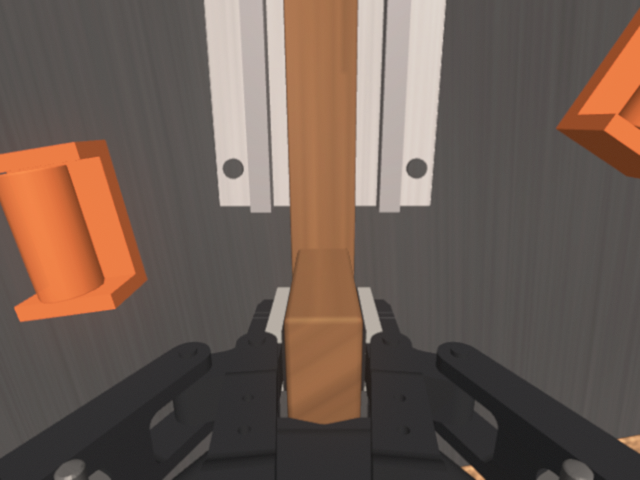

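{"name": "arm_command", "arguments": {"rows": [[[-0.01,0,0],[0,0,0],0.01],[[-0.015,0,0],[0,0,0],0.01],[[-0.015,0,-0.004],[0,0,0],0.01],[[-0.015,0,-0.01],[0,0,0],0.01],[[-0.015,0,-0.015],[0,0,0],0.01],[[-0.015,0,-0.015],[0,0,0],0.01],[[-0.01,0,-0.015],[0,0,0],0.01],[[0,0,0],[0,0,0],0.01]]}}

```text
time_s: 16.6
eef_pos: [0.4605, -0.2153, 0.1253]
eef_rot: [0.743, 0.669, -0.001, 0.002]
contact_force: [0.2, -0.5, -0.6]
grip_width: 0.0235
```

```bash
python3 -c "
from plan import *
shot('top','t9');crop('t9',90,190,310,310,3.6,'t9c');plan(.4705,-.3275,.13,6.9,14,g=.01)"|sed 's/np.float64//g'
```

```text
t 16.65 pos [ 0.4602 -0.2142  0.1241] yaw 84.05 tilt [ 0.0003 -0.0041] F [ 0.3 -0.1 -2.2] g 0.0231
[[[-0.008, 0.0016, -0.0004], [0, 0, (0.0962)], 0.01], [[-0.0078, 0.0023, -0.0004], [0, 0, (0.0962)], 0.01], [[-0.0075, 0.0031, -0.0004], [0, 0, (0.0962)], 0.01], [[-0.0072, 0.0038, -0.0004], [0, 0, (0.0962)], 0.01], [[-0.0068, 0.0044, -0.0004], [0, 0, (0.0962)], 0.01], [[-0.0063, 0.0051, -0.0004], [0, 0, (0.0962)], 0.01], [[-0.0058, 0.0057, -0.0004], [0, 0, (0.0962)], 0.01], [[-0.0053, 0.0062, -0.0004], [0, 0, (0.0962)], 0.01], [[-0.0046, 0.0067, -0.0004], [0, 0, (0.0962)], 0.01], [[-0.004, 0.0071, -0.0004], [0, 0, (0.0962)], 0.01], [[-0.0033, 0.0074, -0.0004], [0, 0, (0.0962)], 0.01], [[-0.0025, 0.0077, -0.0004], [0, 0, (0.0962)], 0.01], [[-0.0018, 0.0079, -0.0004], [0, 0, (0.0962)], 0.01], [[-0.001, 0.0081, -0.0004], [0, 0, (0.0962)], 0.01]]
```

View pics/t9c.png

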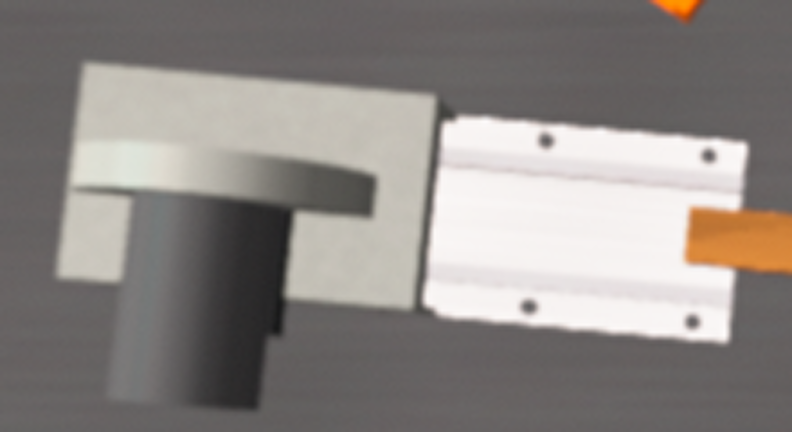

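The carrier is out of sight in the hood and the channel is empty. Turning the stick back over the pad.

{"name": "arm_command", "arguments": {"rows": [[[-0.008,0.002,-0.001],[0,0,0.07],0.01],[[-0.008,0.002,-0.001],[0,0,0.1],0.01],[[-0.008,0.003,-0.001],[0,0,0.1],0.01],[[-0.007,0.004,-0.001],[0,0,0.1],0.01],[[-0.007,0.004,-0.001],[0,0,0.1],0.01],[[-0.006,0.005,-0.001],[0,0,0.1],0.01],[[-0.006,0.006,-0.001],[0,0,0.1],0.01],[[-0.005,0.006,-0.001],[0,0,0.1],0.01],[[-0.005,0.007,-0.001],[0,0,0.1],0.01],[[-0.004,0.007,-0.001],[0,0,0.1],0.01],[[-0.003,0.008,-0.001],[0,0,0.1],0.01],[[-0.002,0.008,-0.001],[0,0,0.1],0.01]]}}

```text
time_s: 17.65
eef_pos: [0.4666, -0.3082, 0.1295]
eef_rot: [0.992, 0.126, -0.003, -0.002]
contact_force: [0.2, 0.5, -1.7]
grip_width: 0.0235
```

```bash
python3 -c "
from plan import *
plan(.4715,-.328,.1,6.9,5,g=.01)"|sed 's/np.float64//g'
```

```text
t 17.65 pos [ 0.4666 -0.3082  0.1295] yaw 14.48 tilt [-0.0072  0.0034] F [ 0.2  0.5 -1.7] g 0.0235
[[[-0.0, 0.0041, 0.0059], [0, 0, (0.0264)], 0.01], [[0.0001, 0.0041, 0.0059], [0, 0, (0.0264)], 0.01], [[0.0002, 0.0041, 0.0059], [0, 0, (0.0264)], 0.01], [[0.0003, 0.0041, 0.0059], [0, 0, (0.0264)], 0.01], [[0.0004, 0.0041, 0.0059], [0, 0, (0.0264)], 0.01]]
```

{"name": "arm_command", "arguments": {"rows": [[[0,0.004,0.006],[0,0.002,0.028],0.01],[[0,0.004,0.006],[0.001,0.002,0.028],0.01],[[0,0.004,0.006],[0.001,0.002,0.028],0.01],[[0,0.004,0.006],[0.001,0,0.028],0.01],[[0,0.002,0.006],[0,0,0.01],0.01],[[0,0,0],[0,0,0],0.01]]}}

```text
time_s: 18.15
eef_pos: [0.4694, -0.3252, 0.093]
eef_rot: [0.998, 0.062, -0.002, -0.005]
contact_force: [0.2, 0.0, -1.5]
grip_width: 0.0235
```

```bash
python3 -c "
from plan import *
np.set_printoptions(precision=4,suppress=True)
plan(.4715,-.328,.055,6.9,4,g=.01);shot('wrist','w10')
P=world('wrist','w10',[(322,10),(322,60),(322,120),(322,180),(322,230)]);print(P)
"|sed 's/np.float64//g'
```

```text
t 18.15 pos [ 0.4694 -0.3252  0.093 ] yaw 7.11 tilt [-0.0054  0.0097] F [ 0.2  0.  -1.5] g 0.0235
[[[0.0004, 0.0008, 0.0095], [0, 0, (0.0009)], 0.01], [[0.0004, 0.0008, 0.0095], [0, 0, (0.0009)], 0.01], [[0.0004, 0.0008, 0.0095], [0, 0, (0.0009)], 0.01], [[0.0004, 0.0008, 0.0095], [0, 0, (0.0009)], 0.01]]
[[ 0.5434 -0.317   0.236 ]
 [ 0.5672 -0.3116  0.0658]
 [ 0.5438 -0.3145  0.0656]
 [ 0.5182 -0.3176  0.0652]
 [ 0.4953 -0.3204  0.0659]]
```

View pics/w10.png

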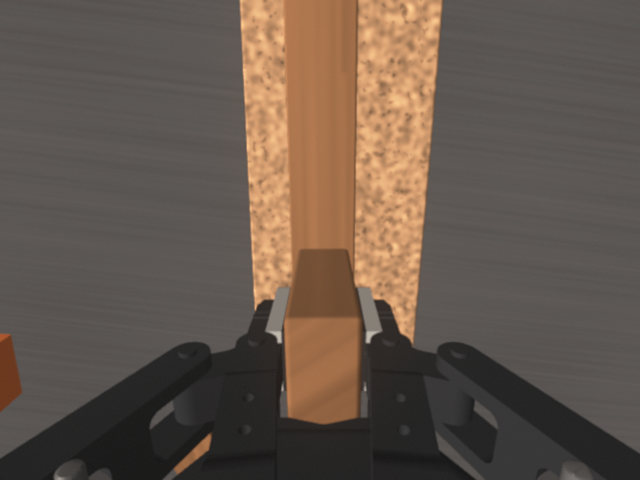

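{"name": "arm_command", "arguments": {"rows": [[[0.001,0.001,0.01],[-0.004,0.002,0],0.01],[[0.001,0.001,0.01],[-0.004,0.002,0],0.01],[[0,0.001,0.01],[-0.004,0.001,0],0.01],[[0,0,0.004],[0,0,0],0.01],[[0,0,0],[0,0,0],0.01]]}}

```text
time_s: 18.62
eef_pos: [0.4722, -0.3273, 0.0559]
eef_rot: [0.998, 0.064, 0.001, 0.001]
contact_force: [-0.2, 0.9, -1.3]
grip_width: 0.0231
```

```bash
python3 -c "
from plan import *
st()"
```

```text
18.62 [ 0.4722 -0.3273  0.0559] yaw 7.31 z [ 0.0026 -0.0024 -1.    ] [-0.2  0.9 -1.3] 0.0231
```

{"name": "arm_command", "arguments": {"rows": [[[0,0,0.003],[0,0,0],0.01],[[0,0,0.002],[0,0,0],0.01],[[0,0,0.002],[0,0,0],0.01],[[0,0,0.001],[0,0,0],0.01]]}}

```text
time_s: 18.95
eef_pos: [0.4722, -0.3275, 0.0475]
eef_rot: [0.998, 0.064, 0.001, 0.001]
contact_force: [-10.9, 6.7, 33.1]
grip_width: 0.0236
```

In contact with the pad. Easing off, then releasing.

{"name": "arm_command", "arguments": {"rows": [[[0,0,-0.0005],[0,0,0],0.01],[[0,0,0],[0,0,0],0.01]]}}

```text
time_s: 19.12
eef_pos: [0.4727, -0.3277, 0.0486]
eef_rot: [0.998, 0.064, 0.002, 0.001]
contact_force: [-0.8, 0.1, -1.4]
grip_width: 0.0234
```

{"name": "arm_command", "arguments": {"rows": [[[0,0,0.0003],[0,0,0],0.03],[[0,0,0],[0,0,0],0.05],[[0,0,0],[0,0,0],0.08],[[0,0,0],[0,0,0],0.08],[[0,0,0],[0,0,0],0.08],[[0,0,0],[0,0,0],0.08]]}}

```text
time_s: 19.62
eef_pos: [0.4733, -0.328, 0.0488]
eef_rot: [0.998, 0.064, 0.003, 0.002]
contact_force: [0.3, 0.0, -0.4]
grip_width: 0.0801
```

```bash
python3 -c "
from plan import *
st();shot('wrist','w11')"
```

```text
19.62 [ 0.4733 -0.328   0.0488] yaw 7.31 z [ 0.0054 -0.0031 -1.    ] [ 0.3  0.  -0.4] 0.0801
```

View pics/w11.png

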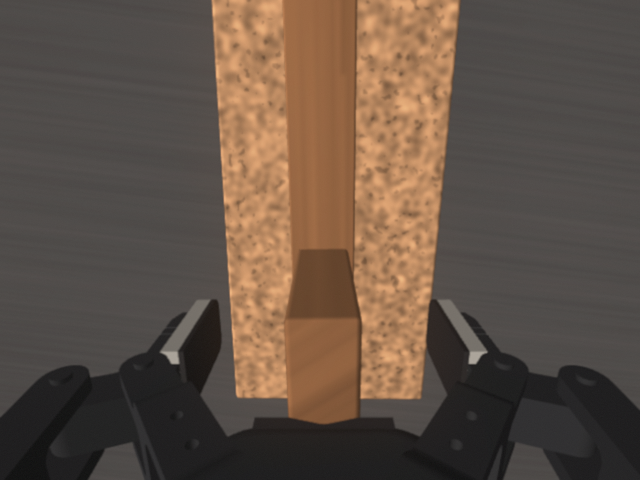

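The jaws are clear of the handle and the stick lies on the pad. Raising the arm, with a peek at the hood mouth afterwards.

{"name": "arm_command", "arguments": {"rows": [[[0,0,-0.01],[0,0,0],0.08],[[0,0,-0.02],[0,0,0],0.08],[[0,0,-0.025],[0,0,0],0.08],[[0,0,-0.025],[0,0,0],0.08],[[0,0,-0.025],[0,0,0],0.08],[[0,0,-0.025],[0,0,0],0.08],[[0,0,-0.02],[0,0,0],0.08],[[-0.02,0,0],[0,0,0],0.08],[[0,0,0],[0,0,0],0.08]]}}

```text
time_s: 20.42
eef_pos: [0.4498, -0.3313, 0.21]
eef_rot: [0.998, 0.062, 0.001, 0.002]
contact_force: [-0.5, -0.2, 0.3]
grip_width: 0.0797
```

```bash
python3 -c "
from plan import *
np.set_printoptions(precision=4,suppress=True)
st();shot('top','t12');shot('scene','s12');shot('wrist','w12')
P=world('wrist','w12',[(318,100),(318,140),(330,60),(318,30)]);print(P)"
```

```text
20.42 [ 0.4498 -0.3313  0.21  ] yaw 7.12 z [ 0.0025 -0.003  -1.    ] [-0.5 -0.2  0.3] 0.0797
[[ 0.5444 -0.3141  0.0202]
 [ 0.5126 -0.318   0.0215]
 [ 0.5757 -0.32    0.0216]
 [ 0.5958 -0.3078  0.0232]]
```

View pics/t12.png

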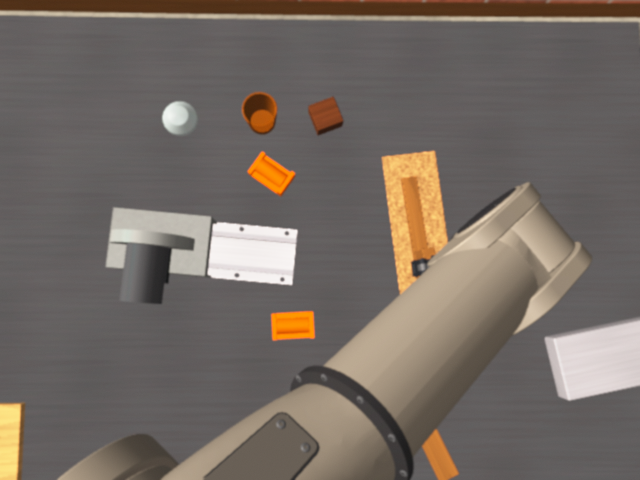

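View pics/s12.png

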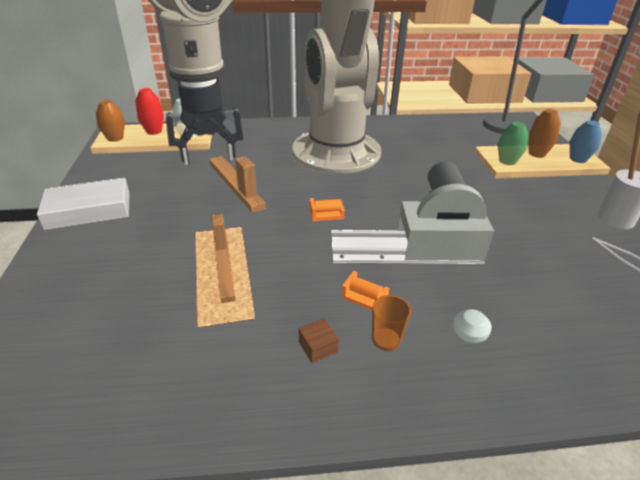

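View pics/w12.png

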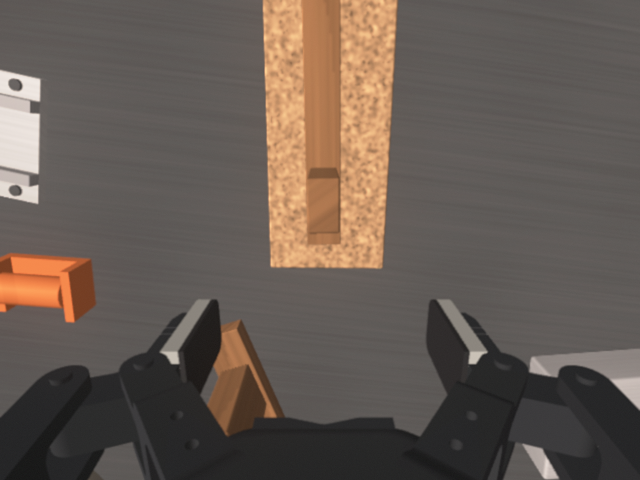

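```bash
python3 -c "
from plan import *
manip.finish_job();st()"
```

```text
the job is handed in; nothing more can be done
the job is handed in; nothing more can be done
```

I pushed the carrier into the hood with the smaller push stick until it met the hidden stop, then laid the stick back on its cork pad and let go. I handed the job in at about 20.6 s; no verdict was reported.

**Carrier at the stop:**
- Sliding took about 4 N. At the stop the wrist reading rose to about 12.6 N, so I estimate about 8 N on the stop itself.
- I eased off, then nudged it once more. The reading rose to 12.4 N with almost no movement, so it was against the stop.
- I withdrew slowly, and the last pictures show the channel outside the hood empty.
- Whether the nose is within 1.5 mm rests on those force readings. The carrier is out of sight in the hood and I did not measure its final position.

**Stick on the pad:** I pressed it down with about 33 N for a moment on touchdown, which was more than I meant. The last pictures show it lying flat on the pad with the bar top at 20 to 23 mm, where about 20 mm is expected. The jaws are open and well clear of it.

**Other things on the bench:** In the last pictures the tumbler, paperweight, block and both orange look-alikes appear where they started. The arm partly hid the larger stick, but nothing I did came near it. No check disagreed with another.

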